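# Grinder lid held at pulse

### The job

Slide the spice grinder's mint lid out of the open end of its rack, drop it into the grinder's mouth so that it is fully seated, and twist it clockwise until its pointers meet the green half-way (pulse) marks, without twisting on into the lock click at the red ones. Finish still gripping the lid and holding it at the half-way mark against its spring: do not let go. Leave the jars, the spoon and the food mill alone, and don't drop the lid.

Things in the scene. Friction and masses are not known exactly. Their poses are not given: they have to be found in the camera images.
- lid_grip (a point): Centre of the upright fin of the loose mint lid (120 g), which starts in the rack. Fin 44 mm long (own x), 16 thick (own y), 60 high, on a round disc 88 mm across, 8 thick, over a plug 50 mm across, 24 high, with bevelled foot. This point is 30 mm below the fin's top, 30 above the disc's top, 38 above the disc's underside, 62 above the plug's foot. Half a turn gives the same lid
- lid: The same lid, origin at the centre of the plug's foot, own z up. Two lugs (12 mm wide, 8 high, 2 to 10 mm above the foot) stick out of the plug along own +x and -x to 35 mm from the axis, in line with the fin; two black pointer lines on the disc, each ending in a small bump 47 mm from the axis, lie in that line too
- rack: Fixed bamboo lid rack, 45 mm high; origin on the worktop, mid-channel. Floor 4 mm thick, channel 98 mm wide along own x, wall at x = +70 mm, open at the -x end (nearest the robot). Two clear lips (x = -50 to +70 mm, 40 to 45 mm high, 40 mm gap) overhang the disc by 4 mm clearance; the fin stands through the gap, along x within 0.15 rad. The disc is free to lift once the lid's centre is past x = -100 mm
- grinder_mouth (a point): Centre of the grinder's mouth at its top face, 110 mm above the worktop, own z up. Round hole 55 mm across with two slots 18 mm wide out to 39 mm from the axis along own +x and -x (own x within 0.5 rad of world x; black marks). The lid drops in with fin in line with the slots; seated, its disc's underside lies on the top face, at this height
- grinder: Fixed cream spice grinder, 132 mm across, 110 high, origin on the worktop under the mouth. Under its 10 mm flange the lugs sit in a sprung ring with 3 mm play (0.1 rad lost motion) and turn clockwise seen from above. On its top face: black marks at the slots, green at 35 degrees clockwise (half-way, pulse), red at 70 (lock). A sprung ball catch is met at 53 degrees and clicks past at 60
- grinder_half (a point): The mouth's centre again, but own x points at a green half-way mark, 35 degrees (0.61 rad) clockwise of the slots seen from above; the fin and pointers must end along it, either way round
- rotor (a joint): Turn of the sprung ring in the grinder, rad: 0 at rest, notches under the slots; grows as the lid turns it clockwise (lags the lid by up to 0.1 rad), stop at 1.22. Its spring turns ring and lid back if let go: 0.03 N m at 0, 0.08 N m half-way
- spoon_grip (a point): Handle of a loose bamboo spoon, 240 mm long, lying on the worktop at the robot's right; leave alone
- mill: Fixed yellow plastic food mill with crank on its top, about 170 mm across and 200 mm high, beyond the rack and grinder, origin on the worktop under its centre; leave alone
- crank (a joint): Turn of the food mill's crank, rad; leave alone
- jar0_mid (a point): Centre of a loose glass jar with mint cap, 50 mm across, 82 mm high, one of five standing on the clear lazy Susan (184 mm across, top 24 mm above the worktop) at the robot's left; leave alone
- jar1_mid (a point): Centre of a loose glass jar with mint cap, 50 mm across, 82 mm high, one of five standing on the clear lazy Susan (184 mm across, top 24 mm above the worktop) at the robot's left; leave alone
- jar2_mid (a point): Centre of a loose glass jar with mint cap, 50 mm across, 82 mm high, one of five standing on the clear lazy Susan (184 mm across, top 24 mm above the worktop) at the robot's left; leave alone
- jar3_mid (a point): Centre of a loose glass jar with mint cap, 50 mm across, 82 mm high, one of five standing on the clear lazy Susan (184 mm across, top 24 mm above the worktop) at the robot's left; leave alone
- jar4_mid (a point): Centre of a loose glass jar with mint cap, 50 mm across, 82 mm high, one of five standing on the clear lazy Susan (184 mm across, top 24 mm above the worktop) at the robot's left; leave alone
Mind the look-alikes: they are no part of the job. Leave any purple look-alike of the grinder alone.

How it is judged (in metres and radians):
On the way, in this order (a step that is already met when the one before it is completed fails the run):
1. the lid is out of the rack's open end (x of lid_grip in the frame of rack below -0.09 m).
2. the lid is seated in the grinder, not yet twisted (horizontal distance between lid_grip and grinder_mouth below 0.006 m and z of lid_grip in the frame of grinder_mouth below 0.041 m and angle between lid_grip's own z axis and vertical below 0.1 rad and value of joint rotor below 0.2 rad), for 0.05 s.
At the end, for the whole second after the job is handed in: Lid seated in the mouth (within 6 mm of its axis, disc within 3 mm of the top face, upright within 0.1 rad), pointers within 0.18 rad (10 degrees) of the green half-way marks, sprung ring turned 0.3 to 0.85 rad, fingers still gripping it (over 1 N), through the last second (horizontal distance between lid_grip and grinder_mouth below 0.006 m and z of lid_grip in the frame of grinder_mouth below 0.041 m and angle between lid_grip's own z axis and vertical below 0.1 rad and angle between the x axis of lid_grip and the x axis of grinder_half, either way round below 0.18 rad and value of joint rotor between 0.3 and 0.85 rad and contact force between the fingers and lid above 1 N); the arm keeps its last pose, push and grip.
It fails at once if the lid is twisted into the lock catch (value of joint rotor above 0.95 rad).
It fails at once if a jar or the spoon is disturbed (distance of any of jar0_mid, jar1_mid, jar2_mid, jar3_mid, jar4_mid from where it was at the start of the episode above 0.03 m or distance of spoon_grip from where it was at the start of the episode above 0.04 m).
It fails at once if the food mill is struck or its crank is pushed (contact force between any of the arm, the fingers and mill above 3 N).
It fails at once if the lid is dropped on the worktop (height (world z) of lid_grip below 0.045 m).
It also fails if it takes over 51 s, if anything falls off the work surface, if the arm or the gripper's body presses on something with over 40 N, if the wrist force passes 120 N, or if a joint passes its speed limit or range.

### The arm

A 6-joint arm with a two-finger parallel gripper is mounted at the origin on the work surface. World frame = base frame: x ahead of the robot, y to its left, z up, the work surface at z = 0. Lengths are in mm, angles in rad, forces in N, time in s.
With the tool pointing down it reaches from about 350 to 775 mm from the base axis. Payload 7.3 kg.
Tool frame: the origin (TCP) lies at the centre of the arm's flange, where the gripper is bolted on; the fingertips stand 178 mm ahead of it and the grasp point (between the pads) lies 159 mm ahead of it; z points along the fingers, y is the direction in which the jaws open and shut (so a half turn about z gives the same grasp; the last joint's range is limited). The gripper opens to 92 mm and grips with 3 to 60 N. Pads are 19 mm wide; open, the fingers measure 130 mm over their backs; the gripper's body (75 mm by 190 mm) begins 47 mm behind the grasp point.
Start: joints at [-1.483, 0.342, 1.524, -0, 1.275, -0.146], TCP at [121.65, -510.714, 404.741] pointing down, gripper open.
Joint ranges: [-2.53, 2.53], [-0.77, 2.02], [0.04, 2.7], [-1, 4.14], [0.28, 2.66], [-3.11, 3.11]. Speed limits (rad/s): [2.57, 2.57, 3.14, 3.14, 3.14, 3.14].

### API

Orientations are given as [roll, pitch, yaw] about the fixed x, y, z axes, in that order (R = Rz(yaw) Ry(pitch) Rx(roll)).
In Python, from plant import get_obs, capture, close_job gives the robot as it stands. The module is installed in compiled form; this text tells all that it offers.
- The arm moves only by the shell command python3 -m pendant 'ROWS'. ROWS is JSON, a list of rows, each a list of 3 entries, a list of its own where there are three numbers: the shift along the tool's x, y, z in m, then the turn, a rotation vector about the tool's x, y, z in rad, then the finger opening in m, from 0 to 0.0918. In form: [[[tx, ty, tz], [wx, wy, wz], fingers], ...]. A call has 1 to 10 rows; each row is the pose to reach, as a shift and turn from the pose commanded when the call began, along the tool's axes at that moment; what a row does not reach only later rows make up. A row lasts 1/12 s, in which the tool goes at most 41.7 mm and 7.16 degrees, less where a joint would pass 70% of its speed; a pose out of reach is approached as far as the arm can. A call with a gripper value outside its range is refused whole. The fingers move at their own pace and stop on an object; the grip force is fixed at half the most. Time passes only in rows, so rows that repeat a pose let the fingers close. It gives the time, the measured TCP pose, the force and the opening at its end, in the units of the state.
- get_obs(): the state, without advancing time (a new reading comes with each control period).
- capture(name): name is "side" or "top"; returns a dict with "color" (480x640x3 uint8, red, green, blue), "mtx" (3x3 intrinsics, pixels), "rvec" (rotation vector, rad) and "tvec" (3), from world to camera coordinates, as OpenCV has them. Camera axes: x right, y down, z forward; pixel columns grow to the right and rows downward; lengths in mm; the calibration is good to about 2 mm. A picture is of the moment at which its call begins. There is no depth.
- close_job(): hands the job in, once; it reports no verdict.
The state is a dict: "time": time; "joint_positions": joint angles; "dq": joint speeds; "tau": joint torques, N m; "tool_pos": TCP position; "tcp_rot": TCP orientation; "contact_force": force on the tool from outside, world axes, zero at the start; "moment": the same for the moment, N m; "grip_width": finger opening in mm.
Only numpy, scipy, OpenCV 4.12 (cv2) and the standard library are available. Lean on these libraries where they do the work, as an engineer would, in place of code of your own. Each camera call takes 0.05 s, during which the arm holds its last target. There are 200 camera calls.

## Working session

There is one attempt and no reset: what is moved stays moved. The work goes in short steps, Python scripts to look and compute and a shell command to move; the robot and the scene stay as the last step left them, time stands still between calls to the robot, and variables do not carry over. Pictures are saved under pics/ and viewed, about 8 in all and at most 12, crops included, and the job is handed in when it is done.

```bash
mkdir -p pics; cat > h.py <<'E'
import numpy as np, cv2
from plant import get_obs, capture, close_job
from scipy.spatial.transform import Rotation as R
def snap(n,f):
    c=capture(n); cv2.imwrite(f'pics/{f}.png',c['color'][:,:,::-1]); np.savez(f'{f}.npz',**c); return c
def ray(c,uv,z):
    M=cv2.Rodrigues(np.array(c['rvec'],float))[0]; t=np.array(c['tvec'],float).ravel()
    o=-M.T@t; d=M.T@np.linalg.solve(np.array(c['mtx']),[uv[0],uv[1],1.]); return o+d*(z-o[2])/d[2]
def proj(c,p):
    return cv2.projectPoints(np.array(p,float).reshape(-1,1,3),np.array(c['rvec'],float),np.array(c['tvec'],float),np.array(c['mtx'],float),None)[0].reshape(-1,2)
E
python3 - <<'E'
from h import *
o=get_obs(); print(o)
for n in('side','top'):
    c=snap(n,n+'0'); M=cv2.Rodrigues(np.array(c['rvec'],float))[0]; print(n,-M.T@np.array(c['tvec']).ravel(),M[2])
E
```

```text
{'time': 0.0, 'joint_positions': array([-1.48296939e+00,  3.42755533e-01,  1.52499767e+00,  2.20093443e-05,
        1.27540718e+00, -1.45993498e-01]), 'dq': array([ 0.00066954,  0.0018298 ,  0.00160321, -0.00040298, -0.0006371 ,
        0.00150798]), 'tau': array([-1.67695100e-03, -4.31242025e+01, -2.44223410e+01,  7.15413317e-02,
        5.57461591e-02, -1.24529652e-04]), 'tool_pos': array([ 121.65706061, -510.58180708,  404.03447316]), 'tcp_rot': array([-3.14004467e+00, -2.48887606e-04,  2.33813816e-01]), 'contact_force': array([-0.22200977,  0.00497445, -0.27670652]), 'moment': array([-0.01989297,  0.00327441, -0.01740905]), 'grip_width': 91.61454661568877}
side [    4.27756029 -1233.65422804  1171.18520462] [ 0.3268612   0.72748454 -0.60326446]
top [ 481.10588275   59.26075231 1209.87493417] [ 0.09225567 -0.02809352 -0.99533896]
```

View pics/top0.png

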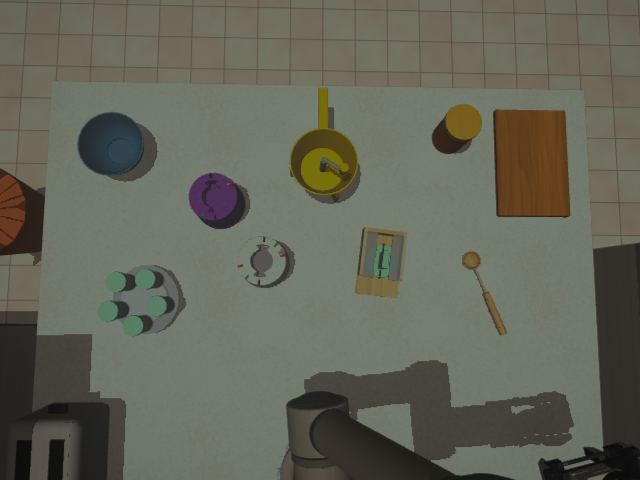

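View pics/side0.png

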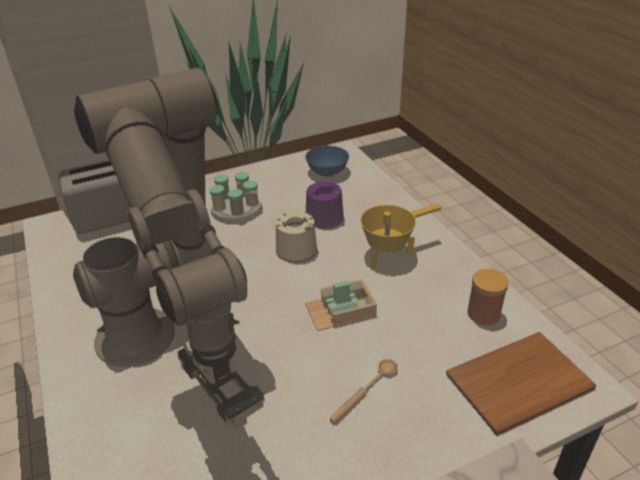

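The top view shows the mint lid in the rack at about (382,258), the cream grinder at (262,261), its purple look-alike at (214,198) and the mill at (324,162). The cream one fits the description, so it is the target. I'll check with one enlarged crop.

```bash
python3 - <<'E'
from h import *
im=cv2.imread('pics/top0.png')
a=cv2.resize(im[225:297,225:305],None,fx=5,fy=5,interpolation=cv2.INTER_CUBIC)
b=cv2.resize(im[220:304,345:419],None,fx=5,fy=5,interpolation=cv2.INTER_CUBIC)
H=max(a.shape[0],b.shape[0])
p=lambda x:cv2.copyMakeBorder(x,0,H-x.shape[0],0,0,0)
o=np.hstack([p(a),p(b)]); o=np.clip(o.astype(float)*1.6,0,255).astype(np.uint8); cv2.imwrite('pics/crop1.png',o); print(o.shape)
hsv=cv2.cvtColor(im,cv2.COLOR_BGR2HSV)
c=dict(np.load('top0.npz'))
print(hsv[258,382],hsv[261,280],hsv[261,262])
m=cv2.inRange(hsv,(65,60,40),(95,255,255)); m[:,:350]=0;m[:,415:]=0
ys,xs=np.nonzero(m); print(len(xs),xs.mean(),ys.mean(),xs.min(),xs.max(),ys.min(),ys.max())
print('lid',ray(c,(xs.mean(),ys.mean()),60))
print('grinder',ray(c,(262,261),110))
E
```

```text
(420, 770, 3)
[65 55 56] [ 51  28 127] [18 15 85]
418 382.29904306220095 260.57416267942585 374 391 245 276
lid [ 552.59764638 -153.12218979   60.        ]
grinder [546.99667156 152.24430892 110.        ]
```

View pics/crop1.png

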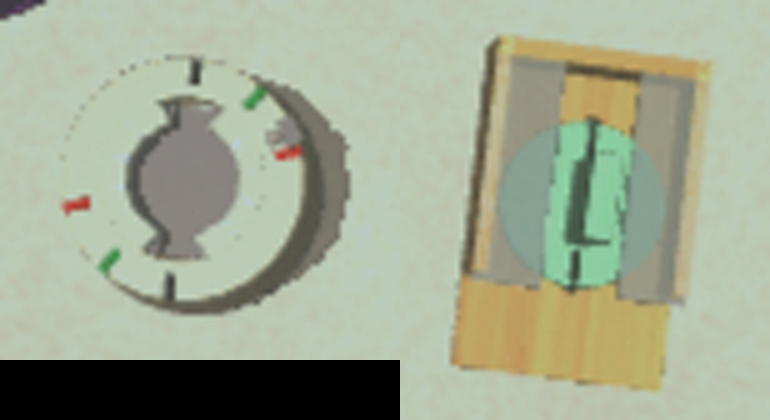

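The crop shows the cream grinder with its black, green and red marks, and the mint disc under the clear lips with its fin through the gap. These pixels go onto the known planes.

```bash
python3 - <<'E'
from h import *
c=dict(np.load('top0.npz'))
g=lambda x,y:(225+x/5-.4,225+y/5-.4)
l=lambda x,y:(345+(x-400)/5-.4,220+y/5-.4)
def pair(n,f,a,b,z):
    A,B=ray(c,f(*a),z),ray(c,f(*b),z); d=A-B
    print(n,((A+B)/2).round(1),'len',np.linalg.norm(d).round(1),'ang',np.arctan2(d[1],d[0]).round(3))
pair('black',g,(195,71),(170,287),110)
pair('green',g,(254,97),(109,261),110)
pair('red',g,(288,152),(76,204),110)
pair('discLR',l,(498,206),(665,206),36)
pair('pointer',l,(592,118),(573,292),36)
pair('fin top',l,(592,150),(590,240),96)
pair('rackleft',l,(500,40),(472,270),45)
pair('rackright',l,(710,64),(684,300),45)
pair('back',l,(500,38),(710,62),45)
pair('floorfront',l,(453,363),(660,388),4)
E
```

```text
black [548.7 154.4 110. ] len 106.6 ang -0.101
green [548.6 154.8 110. ] len 106.7 ang -0.712
red [549.  154.6 110. ] len 106.5 ang -1.324
discLR [ 553.5 -153.9   36. ] len 88.4 ang 1.576
pointer [ 554.2 -154.4   36. ] len 92.5 ang -0.12
fin top [ 555.4 -147.8   96. ] len 45.1 ang -0.034
rackleft [ 579.7 -102.3   45. ] len 121.9 ang -0.128
rackright [ 566.1 -213.2   45. ] len 125.1 ang -0.126
back [ 635.2 -165.6   45. ] len 111.6 ang 1.463
floorfront [ 464.2 -145.2    4. ] len 112.3 ang 1.454
```

```bash
cat >> h.py <<'E'
def delta(pos,yaw):
    o=get_obs(); Rt=R.from_euler('xyz',o['tcp_rot']); T=R.from_euler('xyz',[np.pi,0,yaw])
    print('shift',(Rt.inv().apply(np.array(pos)-o['tool_pos'])/1e3).round(4),'turn',(Rt.inv()*T).as_rotvec().round(4), 'F',o['contact_force'].round(1),'M',o['moment'].round(2),'w',round(o['grip_width'],1),'t',round(o['time'],2))
E
python3 -m pendant '[[[0.01,-0.005,0.001],[0,0,0.01],0.0918],[[0.035,-0.017,0.003],[0,0,0.03],0.0918],[[0.065,-0.032,0.005],[0,0,0.05],0.0918],[[0.095,-0.046,0.007],[0,0,0.07],0.0918],[[0.125,-0.061,0.01],[0,0,0.09],0.0918],[[0.155,-0.076,0.012],[0,0,0.11],0.0918],[[0.185,-0.091,0.014],[0,0,0.13],0.0918],[[0.215,-0.105,0.016],[0,0,0.15],0.0918],[[0.245,-0.12,0.02],[0,0,0.17],0.0918],[[0.275,-0.135,0.03],[0,0,0.19],0.0918]]'
python3 -c "
from h import *
delta([554,-154.3,300],-0.122)"
```

```text
time: 0.93
tool_pos: [359.1, -314.6, 375.3]
tcp_rot: [3.14, -0.001, 0.043]
contact_force: [0.1, -0.2, 0.6]
grip_width: 91.8
shift [ 0.2015 -0.1519  0.0753] turn [ 0.0015 -0.0013  0.1647] F [ 0.1 -0.2  0.6] M [-0.03 -0.03 -0.01] w 91.8 t 0.93
```

```bash
python3 -m pendant '[[[0.01,-0.008,0.004],[0,0,0.01],0.0918],[[0.035,-0.026,0.013],[0,0,0.03],0.0918],[[0.065,-0.049,0.024],[0,0,0.05],0.0918],[[0.095,-0.071,0.035],[0,0,0.08],0.0918],[[0.125,-0.094,0.046],[0,0,0.1],0.0918],[[0.15,-0.113,0.056],[0,0,0.12],0.0918],[[0.175,-0.132,0.065],[0,0,0.14],0.0918],[[0.193,-0.145,0.072],[0,0,0.16],0.0918],[[0.202,-0.152,0.075],[0,0,0.165],0.0918],[[0.202,-0.152,0.075],[0,0,0.165],0.0918]]'
python3 - <<'E'
from h import *
delta([554,-154.3,231],-0.122)
c=snap('side','side1'); im=cv2.imread('pics/side1.png')
p=proj(c,[[554,-154.3,66],[554,-154.3,96]]); print(p)
cv2.imwrite('pics/crop2.png',np.clip(cv2.resize(im[200:350,260:440],None,fx=4,fy=4,interpolation=2)*1.5,0,255))
E
```

```text
time: 1.77
tool_pos: [553.9, -153.5, 298.5]
tcp_rot: [-3.141, 0.002, -0.118]
contact_force: [-0.4, 0.4, 0.5]
grip_width: 91.6
shift [0.0003 0.0009 0.0675] turn [-0.0007  0.0017  0.0037] F [-0.4  0.4  0.5] M [0.02 0.02 0.02] w 91.6 t 1.77
[[340.17573706 291.96936057]
 [340.18076312 283.8844757 ]][ WARN:0@1.729] global loadsave.cpp:1063 imwrite_ Unsupported depth image for selected encoder is fallbacked to CV_8U.
```

View pics/crop2.png

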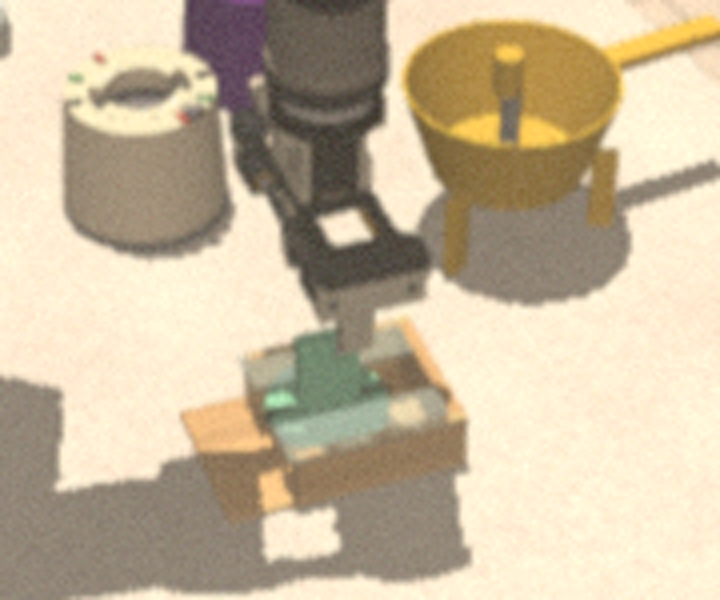

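The fin centre shows at about (341,292), and my estimate projects to (340,292), so they agree. Next is to descend and close.

```bash
python3 -m pendant '[[[0,0.001,0.01],[0,0,0.004],0.0918],[[0,0.001,0.025],[0,0,0.004],0.0918],[[0,0.001,0.04],[0,0,0.004],0.0918],[[0,0.001,0.055],[0,0,0.004],0.0918],[[0,0.001,0.065],[0,0,0.004],0.08],[[0,0.001,0.0675],[0,0,0.004],0.06],[[0,0.001,0.0675],[0,0,0.004],0.04],[[0,0.001,0.0675],[0,0,0.004],0.03],[[0,0.001,0.0675],[0,0,0.004],0.02],[[0,0.001,0.0675],[0,0,0.004],0.018]]'
python3 -m pendant '[[[0,0,0],[0,0,0],0.01],[[0,0,0],[0,0,0],0],[[0,0,0],[0,0,0],0],[[0,0,0],[0,0,0],0],[[0,0,0],[0,0,0],0],[[0,0,0],[0,0,0],0]]'
python3 -c "
from h import *
delta([554,-154.3,231],-0.122)"
```

```text
time: 2.65
tool_pos: [553.1, -156.2, 233.1]
tcp_rot: [3.141, -0.002, -0.125]
contact_force: [0.4, 0.7, -1.2]
grip_width: 56.5
time: 3.15
tool_pos: [552.9, -155.9, 232.2]
tcp_rot: [3.142, 0.0, -0.125]
contact_force: [1.1, 1.5, -0.1]
grip_width: 16.7
shift [ 0.0009 -0.0017  0.0012] turn [ 0.      0.0001 -0.0031] F [ 1.1  1.5 -0.1] M [ 0.25  0.07 -0.04] w 16.7 t 3.15
```

```bash
python3 -m pendant '[[[0,0,-0.001],[0,0,0],0],[[-0.004,0,-0.002],[0,0,0],0],[[-0.012,0,-0.002],[0,0,0],0],[[-0.022,0,-0.002],[0,0,0],0],[[-0.032,0,-0.002],[0,0,0],0],[[-0.042,0,-0.002],[0,0,0],0],[[-0.052,0,-0.002],[0,0,0],0],[[-0.06,0,-0.002],[0,0,0],0]]'
python3 -m pendant '[[[-0.005,0,0],[0,0,0],0],[[-0.015,0,0],[0,0,0],0],[[-0.025,0,0],[0,0,0],0],[[-0.035,0,0],[0,0,0],0],[[-0.045,0,0],[0,0,0],0],[[-0.053,0,0],[0,0,0],0],[[-0.06,0,0],[0,0,0],0],[[-0.063,0,0],[0,0,0],0],[[-0.063,0,0],[0,0,0],0]]'
python3 - <<'E'
from h import *
delta([548.7,154.6,390],-0.103)
c=snap('side','side2'); t=snap('top','top2'); im=cv2.imread('pics/side2.png'); it=cv2.imread('pics/top2.png')
o=np.hstack([cv2.resize(im[230:350,250:400],(400,320)),cv2.resize(it[220:340,330:430],(400,320)) ])
cv2.imwrite('pics/crop3.png',np.clip(o*1.5,0,255).astype(np.uint8))
E
```

```text
time: 3.82
tool_pos: [492.0, -148.2, 234.1]
tcp_rot: [-3.141, 0.001, -0.125]
contact_force: [0.8, 0.3, -1.5]
grip_width: 16.0
time: 4.57
tool_pos: [430.4, -140.6, 234.3]
tcp_rot: [3.142, 0.0, -0.125]
contact_force: [0.1, -0.5, -1.5]
grip_width: 15.9
shift [ 0.0804 -0.3077 -0.1557] turn [ 0.      0.0002 -0.0225] F [ 0.1 -0.5 -1.5] M [ 0.02 -0.01  0.01] w 15.9 t 4.57
```

View pics/crop3.png

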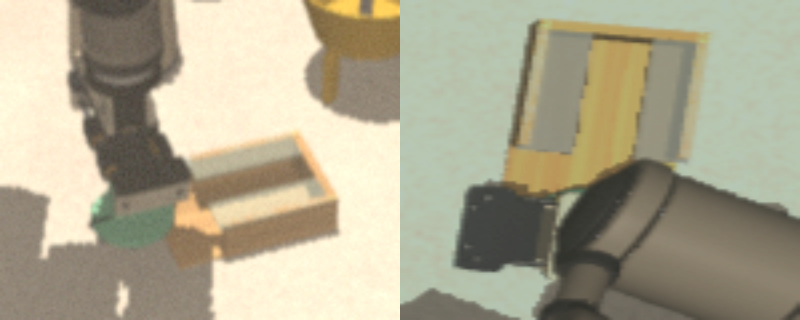

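The lid is out, hanging clear in front of the rack's floor. Next I lift it and carry it over the grinder.

```bash
python3 -m pendant '[[[0,0,-0.01],[0,0,0],0],[[0,0,-0.028],[0,0,0],0],[[0,0,-0.05],[0,0,0],0],[[0,0,-0.072],[0,0,0],0],[[0,0,-0.094],[0,0,0],0],[[0,-0.005,-0.115],[0,0,0],0],[[0.005,-0.015,-0.133],[0,0,0],0],[[0.012,-0.035,-0.147],[0,0,-0.005],0],[[0.018,-0.06,-0.155],[0,0,-0.005],0],[[0.024,-0.085,-0.156],[0,0,-0.01],0]]'
python3 -m pendant '[[[0.006,-0.025,0],[0,0,0],0],[[0.012,-0.05,0],[0,0,0],0],[[0.018,-0.075,0],[0,0,-0.002],0],[[0.024,-0.1,0],[0,0,-0.004],0],[[0.03,-0.125,0],[0,0,-0.006],0],[[0.036,-0.15,0],[0,0,-0.008],0],[[0.042,-0.175,0],[0,0,-0.01],0],[[0.048,-0.197,0],[0,0,-0.012],0],[[0.053,-0.212,0],[0,0,-0.012],0],[[0.055,-0.22,0],[0,0,-0.012],0]]'
python3 -c "
from h import *
delta([548.7,154.6,341],-0.103)"
```

```text
time: 5.5
tool_pos: [466.3, -58.7, 392.2]
tcp_rot: [3.141, -0.004, -0.116]
contact_force: [0.2, -0.3, -1.1]
grip_width: 16.1
time: 6.33
tool_pos: [546.0, 154.9, 389.8]
tcp_rot: [-3.141, -0.0, -0.101]
contact_force: [-0.9, -0.7, -2.4]
grip_width: 15.7
shift [0.0027 0.0001 0.0488] turn [-0.0004 -0.0003  0.0016] F [-0.9 -0.7 -2.4] M [0.02 0.04 0.09] w 15.7 t 6.33
```

```bash
python3 -m pendant '[[[0.001,0,0.008],[0,0,0.001],0],[[0.002,0,0.02],[0,0,0.001],0],[[0.002,0,0.032],[0,0,0.001],0],[[0.002,0,0.042],[0,0,0.001],0],[[0.002,0,0.044],[0,0,0.001],0],[[0.002,0,0.044],[0,0,0.001],0]]'
python3 - <<'E'
from h import *
delta([548.7,154.6,314.3],-0.103)
c=snap('side','side3'); t=snap('top','top3'); im=cv2.imread('pics/side3.png'); it=cv2.imread('pics/top3.png')
print(proj(c,[[548.7,154.6,110]]),proj(t,[[548.7,154.6,110]]))
o=np.hstack([cv2.resize(im[195:275,250:350],(400,320),interpolation=2),cv2.resize(it[215:295,210:310],(400,320),interpolation=2) ])
cv2.imwrite('pics/crop4.png',np.clip(o*1.5,0,255).astype(np.uint8))
E
```

```text
time: 6.83
tool_pos: [547.0, 152.1, 345.2]
tcp_rot: [3.141, 0.002, -0.105]
contact_force: [-0.2, 0.4, -0.7]
grip_width: 16.2
shift [ 0.0015 -0.0027  0.0309] turn [ 0.0007  0.002  -0.002 ] F [-0.2  0.4 -0.7] M [ 0.04  0.02 -0.  ] w 16.2 t 6.83
[[293.71702582 222.09061982]] [[261.04520614 260.30096439]]
```

View pics/crop4.png

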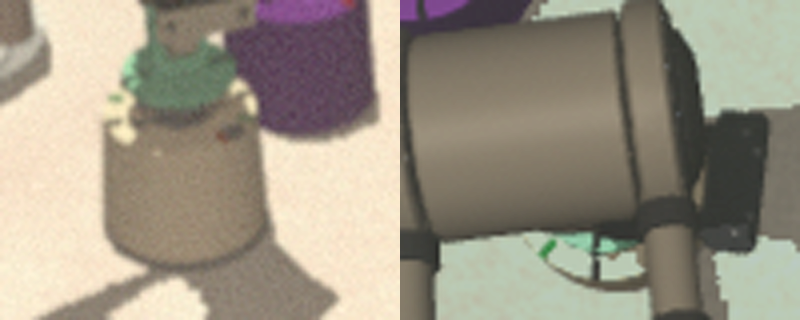

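The side view shows the disc hovering over the mouth at about (295,214). The top view shows only the front rim and pointer near (259,278). I'll average the noisy pose readings and fit the disc's visible edges.

```bash
python3 - <<'E'
from h import *
P=[];A=[]
for i in range(12):
    c=capture('side'); o=get_obs(); P.append(o['tool_pos']); A.append(o['tcp_rot'][2])
P=np.array(P); print(P.mean(0).round(2),P.std(0).round(2),np.mean(A).round(4))
s=dict(np.load('side3.npz')); t=dict(np.load('top3.npz'))
hsv=cv2.cvtColor(s['color'],cv2.COLOR_RGB2HSV)
m=cv2.inRange(hsv,(65,70,30),(95,255,255)); m[:, :275]=0; m[:,315:]=0; m[:200]=0; m[235:]=0
n,l,st,_=cv2.connectedComponentsWithStats(m); k=1+st[1:,4].argmax(); m=l==k
print('side mask ext',st[k])
for y in range(200,232):
    x=np.nonzero(m[y])[0]
    if len(x): print(y,x.min(),x.max(),end='; ')
z=P.mean(0)[2]-228.2+24; a=np.linspace(0,2*np.pi,400)
ctr=np.array([P.mean(0)[0],P.mean(0)[1]])
pts=np.vstack([np.c_[ctr[0]+44*np.cos(a),ctr[1]+44*np.sin(a),0*a+h] for h in(z,z+8)])
q=proj(s,pts); print('\npred ext',q.min(0),q.max(0), 'disc under z',z)
q=proj(t,pts); print('top pred ext',q.min(0),q.max(0))
ot=cv2.cvtColor(t['color'],cv2.COLOR_RGB2BGR)[265:297,235:280]
cv2.imwrite('pics/crop5.png',np.clip(cv2.resize(ot,None,fx=16,fy=16,interpolation=2)*1.5,0,255).astype(np.uint8))
E
```

```text
[547.29 152.7  346.58] [0.08 0.09 0.27] -0.1042Traceback (most recent call last):
  File "<stdin>", line 9, in <module>
ValueError: attempt to get argmax of an empty sequence
```

```bash
python3 - <<'E'
from h import *
P=np.array([547.29,152.7,346.58])
s=dict(np.load('side3.npz')); t=dict(np.load('top3.npz'))
hsv=cv2.cvtColor(s['color'],cv2.COLOR_RGB2HSV)
print(hsv[214,285:305:4])
m=cv2.inRange(hsv,(55,50,25),(95,255,255)); m[:, :275]=0; m[:,315:]=0; m[:200]=0; m[235:]=0
for y in range(203,228):
    x=np.nonzero(m[y])[0]
    if len(x)>1: print(y,x.min(),x.max(),end='; ')
z=P[2]-228.2+24; a=np.linspace(0,2*np.pi,400)
pts=np.vstack([np.c_[P[0]+44*np.cos(a),P[1]+44*np.sin(a),0*a+h] for h in(z,z+8)])
q=proj(s,pts); print('\npred ext',q.min(0),q.max(0), 'disc under z',z)
q=proj(t,pts); print('top pred ext',q.min(0),q.max(0))
J=proj(t,[[P[0],P[1],z+8],[P[0]+1,P[1],z+8]]); print(J[0],J[1]-J[0])
ot=cv2.cvtColor(t['color'],cv2.COLOR_RGB2BGR)[265:297,235:280]
cv2.imwrite('pics/crop5.png',np.clip(cv2.resize(ot,None,fx=16,fy=16,interpolation=2)*1.5,0,255).astype(np.uint8))
E
```

```text
[[52 48 80]
 [56 48 85]
 [53 52 79]
 [58 44 82]
 [53 51 80]]
207 288 303; 209 283 289; 210 282 298; 211 281 301; 212 281 298; 213 282 301; 214 283 298; 215 282 285; 216 282 302; 217 283 300; 218 290 303; 219 288 302; 220 295 296; 
pred ext [278.60183683 203.8683131 ] [307.31378844 222.29293077] disc under z 142.38
top pred ext [241.64941681 241.30041925] [279.20284866 278.60286868]
[260.37148943 259.84424063] [ 0.00588903 -0.42303053]
```

View pics/crop5.png

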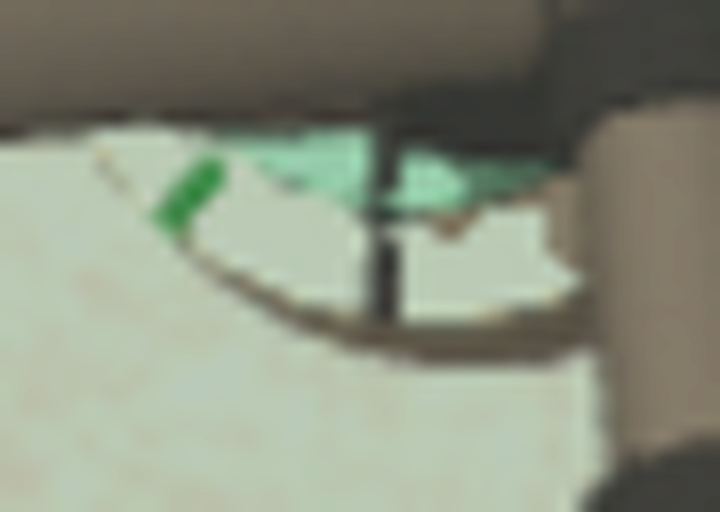

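```bash
python3 - <<'E'
from h import *
a=cv2.imread('pics/side1.png'); b=cv2.imread('pics/side3.png')
f=lambda i:cv2.resize(cv2.GaussianBlur(i,(3,3),.6)[195:251,270:320],None,fx=8,fy=8,interpolation=2)
o=np.clip(np.hstack([f(a),f(b)])*1.8,0,255).astype(np.uint8)
for k in (1,2,3,4,5): cv2.line(o,(0,k*80),(800,k*80),(0,0,255),1)
for k in range(10): cv2.line(o,(k*80,0),(k*80,448),(255,0,0),1)
cv2.imwrite('pics/crop6.png',o)
s=dict(np.load('side1.npz'))
M=[548.7,154.6,110]
for n,ang in(('black',-.103),('green',-.712),('red',-1.324)):
    u=np.array([np.cos(ang),np.sin(ang),0])*53.3
    print(n,((proj(s,[M+u,M-u])-[270,195]+.5)*8).round(0))
t=dict(np.load('top3.npz'))
print('bump ray z150', ray(t,(258.4,277.75),150), ray(t,(258.4,278.2),150), 'edge', ray(t,(261,277.8),150))
E
```

```text
black [[323. 192.]
 [ 62. 250.]]
green [[325. 240.]
 [ 64. 202.]]
red [[278. 282.]
 [112. 162.]]
bump ray z150 [505.11523963 156.77221358 150.        ] [504.05927753 156.75715289 150.        ] edge [505.02103591 150.67312861 150.        ]
```

View pics/crop6.png

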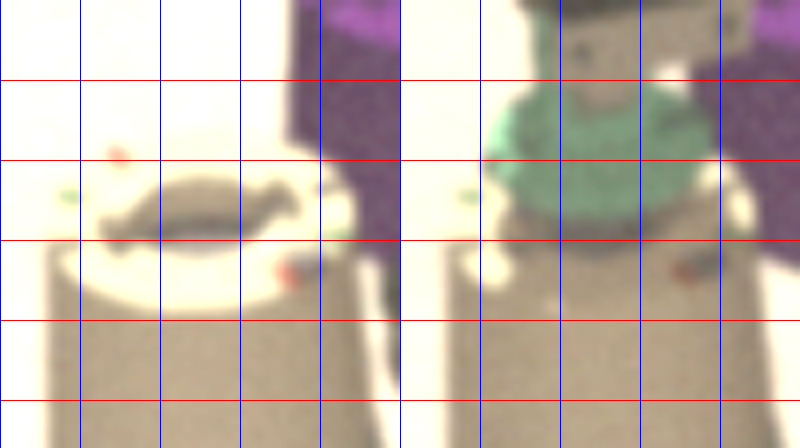

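The top and side views agree that the lid is about 2.2 mm short in y and 0.5 mm long in x. I'll correct that and go down part-way.

```bash
python3 -m pendant '[[[-0.0007,-0.0021,0],[0,0,0],0],[[-0.0007,-0.0021,0],[0,0,0],0],[[-0.0007,-0.0021,0.003],[0,0,0],0],[[-0.0007,-0.0021,0.006],[0,0,0],0],[[-0.0007,-0.0021,0.009],[0,0,0],0],[[-0.0007,-0.0021,0.012],[0,0,0],0],[[-0.0007,-0.0021,0.015],[0,0,0],0],[[-0.0007,-0.0021,0.018],[0,0,0],0],[[-0.0007,-0.0021,0.018],[0,0,0],0]]'
python3 -c "
from h import *
delta([548.2,154.8,314.3],-0.103)"
```

```text
time: 8.28
tool_pos: [546.6, 154.9, 327.4]
tcp_rot: [3.141, 0.001, -0.104]
contact_force: [0.9, -0.1, -1.3]
grip_width: 15.8
shift [ 0.0016 -0.0001  0.0131] turn [ 0.0004  0.0013 -0.0012] F [ 0.9 -0.1 -1.3] M [ 0.04 -0.02 -0.04] w 15.8 t 8.28
```

```bash
python3 -m pendant '[[[0,0,0.003],[0,0,0],0],[[0,0,0.006],[0,0,0],0],[[0,0,0.009],[0,0,0],0],[[0,0,0.0115],[0,0,0],0],[[0,0,0.013],[0,0,0],0],[[0,0,0.014],[0,0,0],0],[[0,0,0.0145],[0,0,0],0],[[0,0,0.0145],[0,0,0],0]]'
python3 -c "
from h import *
delta([548.2,154.8,314.3],-0.103)"
```

```text
time: 8.95
tool_pos: [546.7, 154.9, 314.1]
tcp_rot: [3.141, -0.0, -0.104]
contact_force: [-2.2, -1.0, 2.4]
grip_width: 15.6
shift [ 0.0015 -0.0001 -0.0002] turn [ 0.0001 -0.0001 -0.0012] F [-2.2 -1.   2.4] M [-0.05  0.58  0.04] w 15.6 t 8.95
```

```bash
python3 -m pendant '[[[0,0,0.0005],[0,0,0],0],[[0,0,0.001],[0,0,0],0],[[0,0,0.001],[0,0,0],0],[[0,0,0.001],[0,0,0],0]]'
python3 - <<'E'
from h import *
delta([548.2,154.8,314.3],-0.103)
c=snap('side','side4'); o=get_obs(); print(o['tool_pos'],o['contact_force'],o['moment'])
b=cv2.imread('pics/side4.png')
f=lambda i:cv2.resize(cv2.GaussianBlur(i,(3,3),.6)[195:251,270:320],None,fx=10,fy=10,interpolation=2)
cv2.imwrite('pics/crop7.png',np.clip(f(b)*1.8,0,255).astype(np.uint8))
E
```

```text
time: 9.28
tool_pos: [546.6, 154.9, 314.1]
tcp_rot: [-3.142, -0.001, -0.104]
contact_force: [-3.7, -1.7, 11.0]
grip_width: 15.9
shift [ 0.0016 -0.0001 -0.0002] turn [-0.     -0.0008 -0.0011] F [-3.7 -1.7 11. ] M [-0.14  1.09  0.02] w 15.9 t 9.28
[546.57448096 154.85050152 314.07214129] [-4.3756053  -2.06125102 10.43345971] [-0.14561634  1.05183066  0.04362944]
```

View pics/crop7.png

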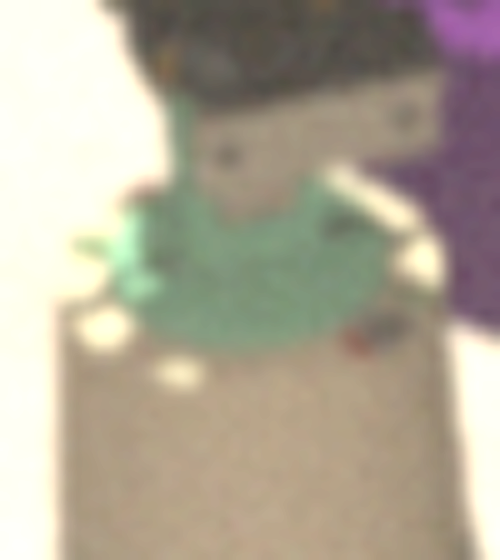

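The disc lies flush on the top face, and contact stiffened at TCP z = 314.1, matching the computed seat height of 314.3. I'll ease the pressure and start the twist.

```bash
python3 -m pendant '[[[-0.0004,0,-0.0006],[0,0,0],0],[[-0.0005,0,-0.0007],[0,0,0],0],[[-0.0005,0,-0.0007],[0,0,0.04],0],[[-0.0004,-0.0001,-0.0007],[0,0,0.09],0],[[-0.0004,-0.0002,-0.0007],[0,0,0.14],0],[[-0.0003,-0.0003,-0.0007],[0,0,0.19],0],[[-0.0003,-0.0004,-0.0007],[0,0,0.24],0],[[-0.0002,-0.0005,-0.0007],[0,0,0.28],0],[[-0.0002,-0.0006,-0.0007],[0,0,0.3],0],[[-0.0002,-0.0006,-0.0007],[0,0,0.3],0]]'
python3 -c "
from h import *
delta([547.1,155.9,314.1],-0.712)"
```

```text
time: 10.17
tool_pos: [546.3, 155.0, 314.1]
tcp_rot: [3.14, -0.0, -0.405]
contact_force: [-3.9, -4.2, 9.7]
grip_width: 15.6
shift [ 0.0004 -0.0011 -0.    ] turn [ 1.500e-03 -3.000e-04  3.071e-01] F [-3.9 -4.2  9.7] M [-0.47  0.92  0.15] w 15.6 t 10.17
```

```bash
python3 -m pendant '[[[0,0,-0.0003],[0,0,0.03],0],[[0,0,-0.0005],[0,0,0.07],0],[[0,0,-0.0005],[0,0,0.12],0],[[0,0,-0.0005],[0,0,0.17],0],[[0,0,-0.0005],[0,0,0.21],0],[[0,0,-0.0005],[0,0,0.25],0],[[0,0,-0.0005],[0,0,0.285],0],[[0,0,-0.0005],[0,0,0.305],0],[[0,0,-0.0005],[0,0,0.31],0],[[0,0,-0.0005],[0,0,0.31],0]]'
python3 - <<'E'
from h import *
delta([547.1,155.9,314.1],-0.712)
s=snap('side','side5'); t=snap('top','top5')
a=cv2.imread('pics/side5.png'); b=cv2.imread('pics/top5.png')
o=np.hstack([cv2.resize(a[195:251,265:320],(400,400),interpolation=2),cv2.resize(b[235:290,235:290],(400,400),interpolation=2)])
cv2.imwrite('pics/crop8.png',np.clip(o*1.6,0,255).astype(np.uint8))
E
```

```text
time: 11.0
tool_pos: [546.4, 155.2, 314.1]
tcp_rot: [3.141, -0.0, -0.714]
contact_force: [-3.4, -1.9, 5.2]
grip_width: 16.0
shift [ 0.0001 -0.001   0.    ] turn [ 0.0011 -0.0001 -0.0021] F [-3.4 -1.9  5.2] M [-0.22  0.7   0.26] w 16.0 t 11.0
```

View pics/crop8.png

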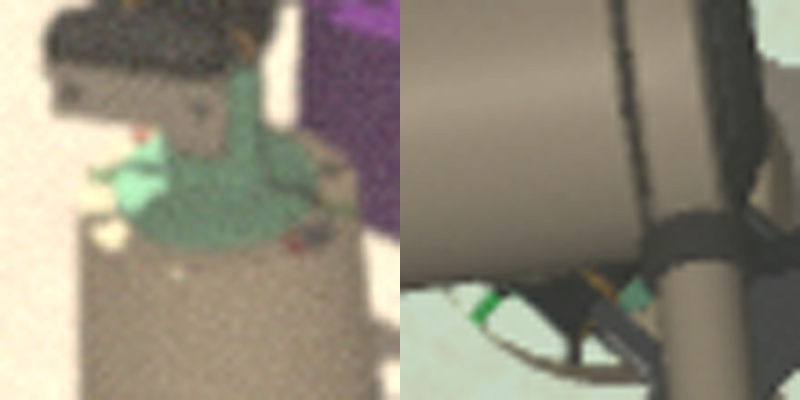

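The side view shows both pointers apparently meeting the green marks, at about (100,175) and (345,208) in the crop. I'll check this numerically and let it settle.

```bash
python3 -m pendant '[[[0,0,0],[0,0,0],0],[[0,0,0],[0,0,0],0],[[0,0,0],[0,0,0],0],[[0,0,0],[0,0,0],0],[[0,0,0],[0,0,0],0],[[0,0,0],[0,0,0],0]]'
python3 - <<'E'
from h import *
delta([547.1,155.9,314.1],-0.712)
s=snap('side','side6')
for y in(-.55,-.712,-.85):
    u=np.array([np.cos(y),np.sin(y),0])*46; M=np.array([548.7,154.6,118])
    print(y,((proj(s,[M+u,M-u])+[1.0,-.8]-[265,195]+.5)*[400/55,400/56]).round(0).tolist())
b=cv2.imread('pics/side6.png')
cv2.imwrite('pics/crop9.png',np.clip(cv2.resize(b[203:233,270:318],None,fx=14,fy=14,interpolation=2)*1.9,0,255).astype(np.uint8))
E
```

```text
time: 11.6
tool_pos: [546.4, 155.2, 314.1]
tcp_rot: [3.141, -0.0, -0.714]
contact_force: [-2.6, -3.3, 5.3]
grip_width: 15.9
shift [ 0.0001 -0.001   0.    ] turn [ 0.001  -0.0001 -0.0018] F [-2.6 -3.3  5.3] M [-0.23  0.63  0.21] w 15.9 t 11.6
-0.55 [[326.0, 181.0], [113.0, 172.0]]
-0.712 [[322.0, 191.0], [117.0, 162.0]]
-0.85 [[317.0, 199.0], [123.0, 154.0]]
```

View pics/crop9.png

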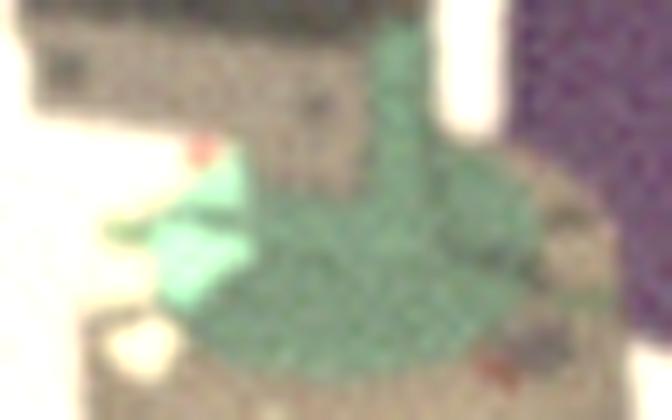

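The pointer slope (0.16) matches the green-mark slope (0.146), which is within about 0.03 rad. The grip and push are steady, so I'm handing in.

```bash
python3 -c "
from h import *
print(close_job()); o=get_obs(); print(o['time'],o['tool_pos'],o['tcp_rot'],o['grip_width'])"
```

```text
the job is handed in; nothing more can be done
None
the job is handed in; nothing more can be done
```

I slid the mint lid out of the rack's open end, carried it over the cream grinder and seated it. I then twisted it clockwise to the green half-way marks and handed the job in with the lid still gripped. The job closed without reporting a verdict.

**Last checks (t = 11.6 s):**
- **Seating:** the tool was at z = 314.1 mm, against a computed seat height of 314.3 mm. It met stiff contact there, and the side view showed the disc flush on the top face.
- **Pointers:** the tool's yaw was -0.714, and I had measured the green marks at -0.712. In the side view the pointer line's slope was 0.16 and the green marks' was 0.146, so they agree to about 0.03 rad.
- **Grip and push:** the finger opening was 15.9 mm on the 16 mm fin, with about 5 N pressing down.
- **Not directly measured:** the sprung ring's turn can't be read. I estimate about 0.5–0.6 rad, well short of the lock catch.

**What disagreed:**
- **Camera offset:** the side camera was about 1 px (3 mm) off the top camera's mouth position, so I corrected for it.
- **Side force:** about 4 N of sideways force stayed on the lid, so it probably sits slightly off-centre, within the mouth's 2.5 mm of play.
- **Twisting moment:** it read 0.21 N m, more than the spring's 0.08. I take the rest to be friction.

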